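# Pin the pot bracket shut and unscrew the grease pot's tight cap

### The arm

A 6-joint arm with a two-finger parallel gripper is mounted at the origin on the work surface. World frame = base frame: x ahead of the robot, y to its left, z up, the work surface at z = 0. Lengths are in mm, angles in rad, forces in N, time in s.
With the tool pointing down it reaches from about 250 to 725 mm from the base axis. Payload 4 kg.
Tool frame: the origin (TCP) lies at the very end of the fingers, on their centre line; the grasp point (between the pads) lies behind it (env.tcp_to_grasp is the z of the grasp point in the tool frame, in mm); z points along the fingers, y is the line along which they close (so a half turn about z gives the same grasp; the last joint's range is limited). The gripper opens to 85 mm and grips with 20 to 120 N. Pads are 22 mm wide; open, the fingers measure 114 mm over their backs; the gripper's body (76 mm by 85 mm) begins 54 mm behind the grasp point. The pads swing forward as they close: fully open they stand 13 mm farther back than shut.
Start: joints at [1.214, 0.241, 0.005, 1.335, 0, 1.571], TCP at [174.637, 468.51, 231.306] pointing down, gripper open.
Joint ranges: [-2.72, 2.72], [-1.05, 1.87], [-1.09, 1.28], [-1.99, 2.15], [-1.42, 1.44], [-3.14, 3.14]. Speed limits (rad/s): [2.79, 2.79, 3.14, 3.14, 3.14, 3.14].

### API

Orientations are given as a 3x3 rotation matrix whose columns are the frame's x, y, z axes.
In Python, from bench import env, viewer, order gives the robot as it stands.
- The arm moves only by the shell command python3 -m creep 'ROWS'. ROWS is JSON, a list of rows, each an object with "rotation": the turn, a rotation vector about the world's x, y, z normalised to -1 to 1, where 1 is 4 degrees, a list of three; "dp": the shift along the world's x, y, z normalised to -1 to 1, where 1 is 0.02 m, a list of three; "fingers": the closure, from -1 (fully open) to 1 (shut). In form: [{"rotation": [ax, ay, az], "dp": [tx, ty, tz], "fingers": fingers}, ...]. A call has 1 to 5 rows; each row shifts and turns the commanded pose from where the row before left it; what a row does not reach is not made up. A row lasts 1/8 s, in which the tool goes at most 62.5 mm and 10.7 degrees, less where a joint would pass 70% of its speed; a pose out of reach is approached as far as the arm can. A call with a number of a shift or a turn outside -1 to 1 is refused whole. A call with a gripper value outside its range is refused whole. The fingers move at their own pace and stop on an object; the grip force is fixed at half the most. Time passes only in rows, so rows that do not move let the fingers close. It gives the time, the measured TCP pose, the force, the opening and the grip force at its end, in the units of the state.
- env.get_obs(): the state, without advancing time (a new reading comes with each control period).
- viewer.get_image(name): name is "side" or "top" or "wrist"; returns the picture (384x512x3 uint8, red, green, blue); there is no depth.
- viewer.camera_model(name): a dict with "fov_y" (degrees; the focal length in pixels is half the picture's height over the tangent of half this angle, whatever the lens; pixels are square), "cx", "cy" (the principal point, pixels), "rvec" (rotation vector, rad) and "tvec" (3), from world to camera coordinates, as OpenCV has them. Camera axes: x right, y down, z forward; pixel columns grow to the right and rows downward; lengths in mm; the calibration is good to about 2 mm. A picture is of the moment at which its call begins: read the wrist's pose just before it. camera_model takes no time and is no camera call; for the wrist camera it gives the pose at the moment of the call.
- order.close_job(): hands the job in; it is judged then, once.
The state is a dict: "clock": time; "joints": joint angles; "qvel": joint speeds; "tau": joint torques, N m; "eef_pos": TCP position; "tcp_rot": TCP orientation; "ft_force": force on the tool from outside, world axes, zero at the start; "wrist_torque": the same for the moment, N m; "width": finger opening in mm; "gripper_force": force on a finger pad.
Only numpy, scipy, OpenCV 4.12 (cv2) and the standard library are available. Lean on these libraries where they do the work, as an engineer would, in place of code of your own. Each camera call takes 0.05 s, during which the arm holds its last target. There are 200 camera calls.

### The job

The pot of silicone grease stands in its bracket with the swing bar closed but not locked: take the headed pin from the wooden block and push it down through the fork and the bar's lug until its head sits on the fork, then let go of it. With the pot braced like that, twist its tight cap anticlockwise until the thread lets go, stop turning, lift it straight off and finish still gripping it, level and centred over the open pot with the cap's lower edge about 20 mm above the mouth. The pot stays standing in its bracket, the pin stays home, and everything else on the bench is left where it is.

Things in the scene. Friction and masses are not known exactly. Their poses are not given: they have to be found in the camera images.
- pot_bracket: Dark steel pot bracket, fixed to the panel: base plate 130 x 200 x 6 mm, origin at the centre of its underside, z up. The pot stands on it at x = y = 0, 1 mm clear of a back stop (+x side, 46 mm high) and of a steel swing bar (-x side, top 40 mm high, along y). Bar: hinged on a post at x -46, y +62 mm (48 mm high), free end in a fork at x -46, y -78 mm. Locked by the pin it braces the pot.
- fork_mouth (a point): Centre of the top of the fork's vertical hole (11.5 mm across), on its upper face 28 x 28 mm, 44 mm above the panel. Going down: upper tine 6 mm, 2 mm gap, swing bar's lug 8 mm (hole 12.5 mm), 2 mm gap, lower tine 6 mm, then 14 mm free to the base plate. Axes as the bracket's.
- swing_bar (a joint): Angle of the swing bar, rad: 0 closed, lug and fork holes in line; grows as it opens towards the bracket's -x. Starts at 0 to 0.012 (lug hole up to 1.7 mm off the fork's); it turns with slight friction (0.3 N at the lug), so the pin's tapered tip centres it on the way through.
- pin_head (a point): Centre of the round head (18 mm across, 14 mm high) of the steel pin; z along the pin, away from the tip. Shank below it 10 mm across, 30 mm long, the last 6 mm tapering to 5.6 mm. Starts upright and loose in the wooden block, head's underside 4 mm above the block, head centre 47 mm above the panel. Seated in the fork, the head centre is 7 mm above fork_mouth. 45 g.
- pin_block: Beech block 120 x 50 x 36 mm, fixed to the panel, long along its x; origin at the centre of its underside. The pin stands in a 12 mm hole, 26 mm deep, at x -38, y 0 mm; two twist drills stand at x +30 and +47 mm, up to 70 mm above the panel.
- pot_mouth (a point): Centre of the pot's mouth (top of its neck), 66.5 mm above the panel in the bracket; axes nearly the bracket's. White plastic pot, loose, 0.3 to 0.45 kg: square body 72 x 72 mm, 46 mm high; round neck 40 mm across, 14.5 mm high, under the cap. Pulling the cap up before its thread is free lifts the pot.
- cap_mid (a point): Centre (on the axis, half-way up) of the round ribbed grey cap, 28 mm high, z its axis. Upper 12 mm: crown 58 mm across, to be gripped (40 N or more; about 0.7 N m turns it); skirt 57 mm. Closed, its edge is 53.5 and its top 81.5 mm above the panel, this point 1 mm above pot_mouth. Turned anticlockwise from above it is free after 55 to 62 degrees, at a stop after 92 to 100: aim for 80, then lift.
- cap_rib (a point): Point on the cap's one long pointer rib, 29 mm from its axis, half-way up. It starts 73 to 80 degrees clockwise (from above) of the pot's +x direction, where the pot's shoulder has a small raised mark. When the rib points at the mark, give or take 15 degrees, the thread is free. Turning lets the cap rise only about 2 mm, and the pot gives up to 4 degrees.
- hex_set: Bystander, loose: seven chrome L-shaped hex keys standing in a black holder 112 x 34 mm, up to 110 mm high; origin under its centre.
- steel_angle: Bystander, loose: steel angle bracket, 90 x 35 mm foot along +x from the origin, upright leg 74 mm high at the origin.
- clamp: Bystander, loose: orange one-hand bar clamp lying flat, about 235 x 130 mm, 24 mm high; origin under the bar's middle, bar along x.
- dowel: Bystander, loose: round wooden dowel lying along its x, 18 mm across, 240 mm long; origin under its middle.
- tape: Bystander, loose: black tape measure 72 x 38 mm, 62 mm high; origin under its centre.
- pencil: Bystander, loose: flat red carpenter's pencil 174 x 11 x 7 mm along its x; origin under its middle.
There are look-alikes about, which are no part of the job. Leave any pink or purple look-alike of the part that bears cap_mid alone.

How it is judged:
By the outcome, as a careful person would: the job done as asked, in the order asked, and still so for the second after the job is handed in, while the arm keeps its last pose, push and grip.
It also fails if it takes over 58 s, if anything falls off the work surface, if the arm or the gripper's body presses on something with over 40 N, if the wrist force passes 120 N, or if a joint passes its speed limit or range.

## Working session

There is one attempt and no reset: what is moved stays moved. The work goes in short steps, Python scripts to look and compute and a shell command to move; the robot and the scene stay as the last step left them, time stands still between calls to the robot, and variables do not carry over. Pictures are saved under pics/ and viewed, at most 10 in all, crops included, and the job is handed in when it is done.

```bash
mkdir -p pics; ls
cat > h.py <<'E'
import numpy as np, cv2
from bench import env, viewer, order
def snap(n,f):
    m=viewer.camera_model(n); im=viewer.get_image(n); cv2.imwrite('pics/'+f,im[:,:,::-1]); return m,im
def KP(m):
    f=192/np.tan(np.radians(m['fov_y'])/2)
    K=np.array([[f,0,m['cx']],[0,f,m['cy']],[0,0,1.]])
    R=cv2.Rodrigues(np.array(m['rvec'],float))[0]; return K,R,np.array(m['tvec'],float).reshape(3)
def ray(m,uv):
    K,R,t=KP(m); c=-R.T@t; d=R.T@np.linalg.solve(K,[uv[0],uv[1],1]); return c,d
def atz(m,uv,z):
    c,d=ray(m,uv); return c+d*(z-c[2])/d[2]
def proj(m,P):
    K,R,t=KP(m); q=K@(R@np.array(P,float)+t); return q[:2]/q[2]
def tri(obs):
    A=np.zeros((3,3));b=np.zeros(3)
    for m,uv in obs:
        c,d=ray(m,uv); d=d/np.linalg.norm(d); Q=np.eye(3)-np.outer(d,d); A+=Q;b+=Q@c
    X=np.linalg.solve(A,b); return X,[np.round(proj(m,X)-uv,1) for m,uv in obs]
E
python3 - <<'E'
from h import *
import pickle
ms={}
ims=[]
for n in('top','side','wrist'):
    m,im=snap(n,n+'0.png'); ms[n]=m; print(n,m)
pickle.dump(ms,open('m0.pkl','wb'))
o=env.get_obs(); print(o, env.tcp_to_grasp)
E
```

```text
pics
top {'fov_y': 47.06643838909504, 'cx': 259.84387233971535, 'cy': 188.6213450511434, 'rvec': array([ 2.12072631, -2.11825648,  0.1877043 ]), 'tvec': array([   3.82424254,  578.56875888, 1004.74270802])}
side {'fov_y': 53.77163178066243, 'cx': 257.76020309947603, 'cy': 192.50306064446778, 'rvec': array([ 2.22308493, -0.06448109,  0.04151148]), 'tvec': array([-562.27501514,   63.24905747,  953.62356419])}
wrist {'fov_y': 69.90068542440132, 'cx': 253.3222264014961, 'cy': 194.2760976367943, 'rvec': array([-2.36339922, -1.64081716, -0.25233118]), 'tvec': array([-499.04021613,  -39.064294  ,  379.3977239 ])}
{'clock': 0.15, 'joints': array([1.21403397e+00, 2.41220353e-01, 4.00957413e-03, 1.33522959e+00,
       7.94621504e-06, 1.57080291e+00]), 'qvel': array([ 0.00039406, -0.00031914,  0.00399711, -0.00116841, -0.00051256,
        0.00097616]), 'tau': array([ 6.26874066e-05, -3.72635829e+01,  2.52637964e+01,  1.23711530e-02,
       -2.96270537e-05,  1.99752918e-06]), 'eef_pos': array([174.44327599, 468.04590377, 230.61805728]), 'tcp_rot': array([[-9.37030154e-01,  3.49247982e-01, -5.81613990e-04],
       [ 3.49248466e-01,  9.37028892e-01, -1.53774324e-03],
       [ 7.93538928e-06, -1.64403958e-03, -9.99998649e-01]]), 'ft_force': array([-0.02979112,  0.36484657,  0.36259739]), 'wrist_torque': array([-0.04703059,  0.03627871,  0.00967879]), 'gripper_force': 0.0, 'width': 85.21991643377544} -18.700000000000003
```

View pics/top0.png

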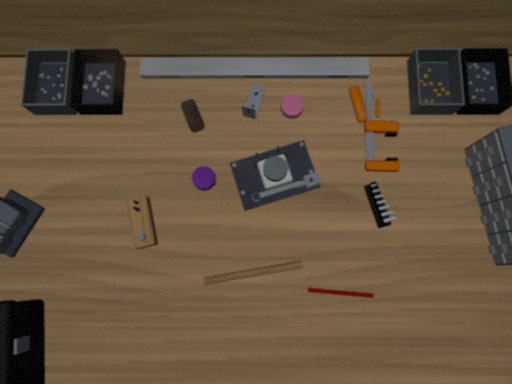

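View pics/side0.png

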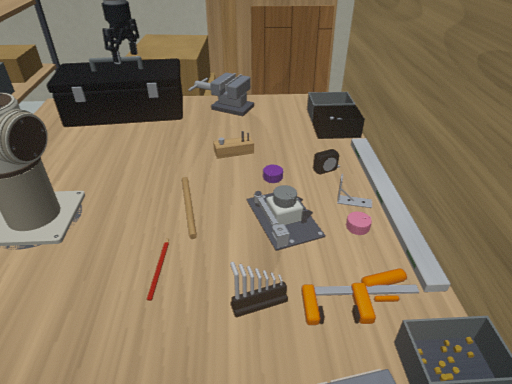

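The top view shows the pin block at (142,222), the bracket at (275,175) with the fork at (312,180), and the cap at (275,168). The decoys are purple at (204,178) and pink at (291,106). The side view has the block at (234,147), the cap at (285,195) and the fork at (280,232).

Run:
```python
from h import *
import pickle
ms=pickle.load(open('m0.pkl','rb'))
t=cv2.imread('pics/top0.png'); s=cv2.imread('pics/side0.png')
a=cv2.resize(t[135:215,225:325],(500,400),interpolation=cv2.INTER_CUBIC)
b=cv2.resize(t[190:255,120:165],None,fx=4,fy=4,interpolation=cv2.INTER_CUBIC)
c=cv2.resize(s[180:250,240:330],None,fx=4,fy=4,interpolation=cv2.INTER_CUBIC)
d=cv2.resize(s[125:165,205:260],None,fx=4,fy=4,interpolation=cv2.INTER_CUBIC)
M=np.zeros((600,800,3),np.uint8)
M[:300,:375]=cv2.resize(a,(375,300)); M[:260,400:580]=b; M[310:590,:360]=c; M[310:470,400:620]=d
cv2.imwrite('pics/z1.png',cv2.convertScaleAbs(M,alpha=1.6))
T=ms['top'];S=ms['side']
print('pin~',atz(T,(143,237),47),'block',atz(T,(142,222),36))
print('cap',atz(T,(275,168),81),'fork',atz(T,(312,180),44),'hinge',atz(T,(256,197),48))
print(tri([(T,(275,168)),(S,(285,190))]))
print(proj(T,[174,468,230]),proj(S,[174,468,230]),proj(ms['wrist'],[174,468,0]))
```

```text
pin~ [462.90698841 281.81197296  47.        ] block [499.85881406 289.10199638  36.        ]
cap [623.00181004 -31.42386797  81.        ] fork [ 601.81406663 -122.15262484   44.        ] hinge [559.17482212  13.76835211  48.        ]
(array([624.23064696, -31.27533205,  85.48430769]), [array([-0., -1.]), array([-0.9,  0.2])])
[  7.91792708 385.89652146] [125.909884    62.82024672] [253.50959905 165.62733928]
```

View pics/z1.png

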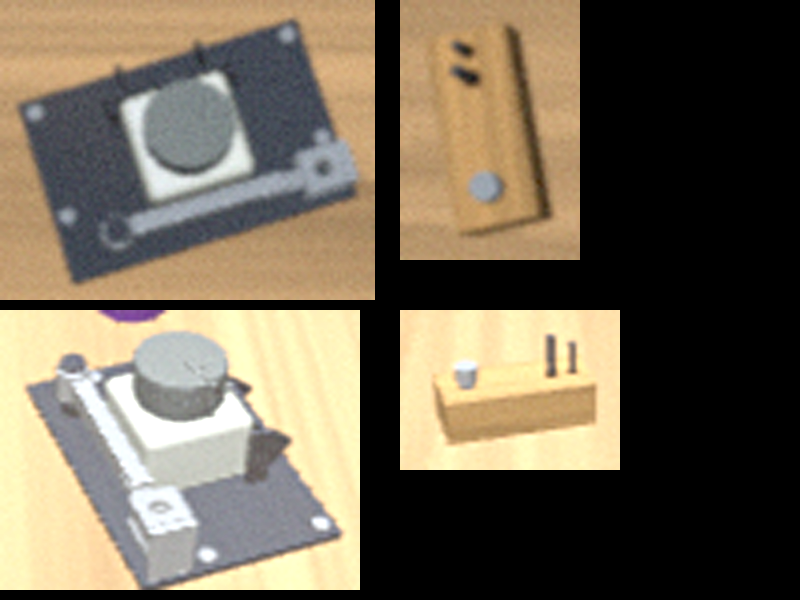

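View pics/wrist0.png

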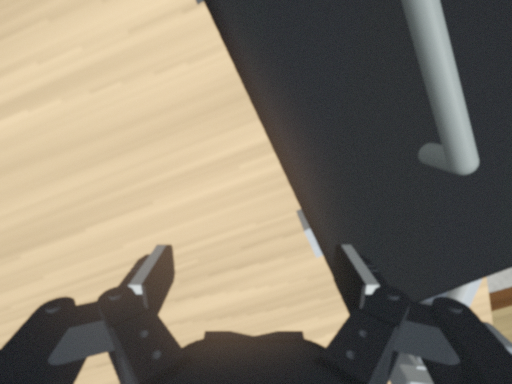

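The zoom gives fork hole top (311.4,179.8) and side (280,229), and pin head top (141.5,236.5) and side (221,141). The wrist view only shows the toolbox below, so I'll go up and away from it first.

Run:
```python
from h import *
import pickle
ms=pickle.load(open('m0.pkl','rb'));T=ms['top'];S=ms['side']
print('pin',tri([(T,(141.5,236.5)),(S,(221.3,140.7))]))
print('fork',tri([(T,(311.4,179.8)),(S,(280,229))]))
# cap top centre in zoom (188,122)/3.75
print('cap',tri([(T,(225+190/3.75,135+120/3.75)),(S,(240+180/4,180+45/4))]))
W=ms['wrist'];K,R,t=KP(W);o=env.get_obs()
Rt=np.array(o['tcp_rot']);c=-R.T@t
print('cam in tool',Rt.T@(c-o['eef_pos']),'axis',Rt.T@R.T[:,2])
# drill dir: zoom (465,78) & (462,47)
print(atz(T,(120+66/4,190+75/4),68))
```

```text
pin (array([465.64024951, 286.19980411,  44.9504623 ]), [array([-0. , -0.6]), array([-0.4,  0.1])])
fork (array([ 604.5973547 , -120.84394491,   42.38695435]), [array([-0. , -0.8]), array([-0.8,  0.2])])
cap (array([625.61622743, -32.93138133,  83.33863251]), [array([-0. , -0.3]), array([-0.3,  0.1])])
cam in tool [ 7.73773552e+01 -1.87051163e-03 -1.41930992e+02] axis [-3.02842126e-01 -2.51601603e-04  9.53040704e-01]
[527.60995131 294.79495391  68.        ]
```

```bash
python3 -m creep '[{"rotation":[0,0,1],"dp":[0.6,-0.9,0.3],"fingers":-1},{"rotation":[0,0,1],"dp":[0.9,-0.9,0],"fingers":-1},{"rotation":[0,0,1],"dp":[0.9,-0.9,0],"fingers":-1},{"rotation":[0,0,1],"dp":[0.9,-0.9,0],"fingers":-1},{"rotation":[0,0,1],"dp":[0.9,-0.9,0],"fingers":-1}]'; python3 -m creep '[{"rotation":[0,0,1],"dp":[0.9,-0.9,0],"fingers":-1},{"rotation":[0,0,1],"dp":[0.9,-0.9,0],"fingers":-1},{"rotation":[0,0,0.6],"dp":[0.9,-0.9,0],"fingers":-1},{"rotation":[0,0,0],"dp":[0.9,-0.9,-0.5],"fingers":-1},{"rotation":[0,0,0],"dp":[0.9,-0.9,-0.5],"fingers":-1}]'
```

```text
clock: 0.78
eef_pos: [259.0, 377.7, 237.0]
tcp_rot: [[-1.0, 0.005, -0.0], [0.005, 1.0, -0.001], [0.0, -0.001, -1.0]]
ft_force: [-0.2, 0.8, 0.1]
width: 85.5
gripper_force: 0.0
clock: 1.4
eef_pos: [349.1, 287.8, 216.9]
tcp_rot: [[-0.985, -0.173, -0.0], [-0.173, 0.985, -0.0], [0.0, -0.0, -1.0]]
ft_force: [-0.2, 0.2, 0.3]
width: 85.3
gripper_force: 0.0
```

```bash
python3 -m creep '[{"rotation":[0,0,0],"dp":[0.7,0,-0.8],"fingers":-1},{"rotation":[0,0,0],"dp":[0.7,0,-0.8],"fingers":-1},{"rotation":[0,0,0],"dp":[0.8,0,-0.4],"fingers":-1},{"rotation":[0,0,0],"dp":[0,0,0],"fingers":-1}]' | tail -7
python3 -c "
from h import *;import pickle
a=snap('wrist','w1.png');pickle.dump(a[0],open('w1.pkl','wb'))"
python3 -m creep '[{"rotation":[0,0,0],"dp":[0.8,0,-0.5],"fingers":-1},{"rotation":[0,0,0],"dp":[0.8,0,-0.5],"fingers":-1},{"rotation":[0,0,0],"dp":[0.8,0,-0.5],"fingers":-1},{"rotation":[0,0,0],"dp":[0,0,0],"fingers":-1}]' 
python3 -c "
from h import *;import pickle
a=snap('wrist','w2.png');pickle.dump(a[0],open('w2.pkl','wb'))
im=np.hstack([cv2.imread('pics/w1.png'),cv2.imread('pics/w2.png')])
cv2.imwrite('pics/w12.png',np.vstack([cv2.imread('pics/w1.png')[:300],cv2.imread('pics/w2.png')[:300]]))
for w in('w1','w2'): print(proj(pickle.load(open(w+'.pkl','rb')),[465.6,286.2,47]))"
```

```text
clock: 1.9
eef_pos: [393.2, 288.7, 176.2]
tcp_rot: [[-0.985, -0.173, -0.001], [-0.173, 0.985, -0.001], [0.002, -0.001, -1.0]]
ft_force: [-0.1, -0.3, 0.6]
width: 85.3
gripper_force: 0.0
clock: 2.45
eef_pos: [441.3, 287.9, 145.9]
tcp_rot: [[-0.985, -0.172, -0.002], [-0.172, 0.985, -0.001], [0.002, -0.001, -1.0]]
ft_force: [0.4, 0.6, -0.2]
width: 85.5
gripper_force: 0.0
[239.92797149 248.06394487]
[247.23135775 219.07087734]
```

View pics/w12.png

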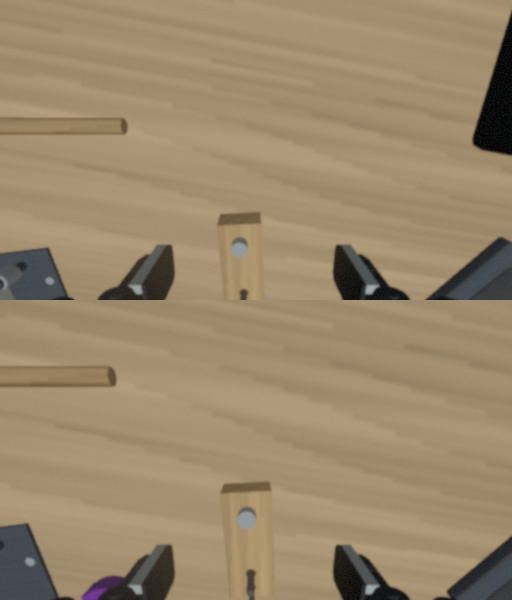

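The two wrist views show the pin head at (239,245) and (247,217), close to the prediction. I'll segment it for better precision.

Run:
```python
from h import *;import pickle
obs=[]
for w,p in(('w1',(239,246)),('w2',(247,217))):
    im=cv2.imread(f'pics/{w}.png').astype(int); m=pickle.load(open(w+'.pkl','rb'))
    x0,y0=p[0]-16,p[1]-16
    c=im[y0:y0+32,x0:x0+32]; k=(c[:,:,2]-c[:,:,0]<12)&(c.sum(2)>270)
    n,l,s,ce=cv2.connectedComponentsWithStats(k.astype(np.uint8)); i=1+np.argmax(s[1:,4])
    print(s[i], ce[i]+[x0,y0]); 
    for r in k: print(''.join('#' if v else '.' for v in r))
    obs.append((m,ce[i]+[x0,y0]))
X,r=tri(obs);print(X,r,[atz(m,u,51) for m,u in obs])
```

```text
[  9   9  15  17 210] [239.08095238 247.37142857]
................................
................................
................................
................................
................................
................................
................................
................................
................................
..............######............
............#########...........
............##########..........
...........###########..........
...........############.........
..........#############.........
..........##############........
.........###############........
.........###############........
.........###############........
.........###############........
.........###############........
.........###############........
..........#############.........
..........#############.........
...........###########..........
............########............
................................
................................
................................
................................
................................
...........................
[... 592 characters left out ...]
################........
.......##################.......
.......##################.......
.......##################.......
.......#################........
.......#################........
.......#################........
........###############.........
.........#############..........
..........############..........
...........#########............
...............##...............
................................
................................
................................
................................
[464.98315777 285.16077627  46.88122686] [array([0., 0.]), array([-0., -0.])] [array([462.73944491, 285.00229008,  51.        ]), array([463.28231112, 284.99610624,  51.        ])]
```

```bash
python3 -m creep '[{"rotation":[0,0,0],"dp":[0.6,-0.1,-0.7],"fingers":-1},{"rotation":[0,0,0],"dp":[0.6,-0.03,-1],"fingers":-1},{"rotation":[0,0,0],"dp":[0,0,-1],"fingers":-1},{"rotation":[0,0,0],"dp":[0,0,-1],"fingers":-1},{"rotation":[0,0,0],"dp":[0,0,-0.7],"fingers":-1}]'|head -2; python3 -m creep '[{"rotation":[0,0,0],"dp":[0,0,-0.5],"fingers":-1},{"rotation":[0,0,0],"dp":[0,0,-0.2],"fingers":-1},{"rotation":[0,0,0],"dp":[0,0,0],"fingers":-0.5}]'
```

```text
clock: 3.12
eef_pos: [464.4, 285.5, 57.9]
clock: 3.5
eef_pos: [464.8, 286.0, 45.4]
tcp_rot: [[-0.985, -0.173, 0.0], [-0.173, 0.985, 0.0], [-0.0, 0.0, -1.0]]
ft_force: [-0.3, -0.6, -0.5]
width: 70.0
gripper_force: 0.0
```

```bash
python3 -m creep '[{"rotation":[0,0,0],"dp":[0,-0.03,-0.12],"fingers":-0.3},{"rotation":[0,0,0],"dp":[0,0,0],"fingers":1},{"rotation":[0,0,0],"dp":[0,0,0],"fingers":1},{"rotation":[0,0,0],"dp":[0,0,0],"fingers":1},{"rotation":[0,0,0],"dp":[0,0,0],"fingers":1}]'; python3 -m creep '[{"rotation":[0,0,0],"dp":[0,0,0],"fingers":1}]'
```

```text
clock: 4.12
eef_pos: [465.0, 285.4, 43.4]
tcp_rot: [[-0.985, -0.173, 0.001], [-0.173, 0.985, 0.0], [-0.001, 0.0, -1.0]]
ft_force: [-0.1, -0.3, 3.5]
width: 14.7
gripper_force: 58.6
clock: 4.25
eef_pos: [465.0, 285.5, 43.3]
tcp_rot: [[-0.985, -0.173, 0.001], [-0.173, 0.985, 0.0], [-0.001, 0.0, -1.0]]
ft_force: [-0.5, -0.3, 3.5]
width: 14.9
gripper_force: 58.6
```

```bash
python3 -m creep '[{"rotation":[0,0,0],"dp":[0,0,0.3],"fingers":1},{"rotation":[0,0,0],"dp":[0,0,1],"fingers":1},{"rotation":[0,0,0],"dp":[0,0,1],"fingers":1},{"rotation":[0,0,0],"dp":[0,0,1],"fingers":1},{"rotation":[0,0,0],"dp":[0,0,0.8],"fingers":1}]'; python3 -m creep '[{"rotation":[0,0,0],"dp":[0,0,0],"fingers":1}]' | tail -2
python3 -c "
from h import *
snap('wrist','w3.png');snap('side','s3.png')
a=cv2.imread('pics/w3.png')[200:384,150:350];b=cv2.imread('pics/s3.png')[80:170,190:280]
M=np.zeros((400,780,3),np.uint8);M[:276*400//368 and 368,:400]=cv2.resize(a,(400,368));M[:370,405:775]=cv2.resize(b,(370,370));cv2.imwrite('pics/z3.png',M)"
```

```text
clock: 4.88
eef_pos: [464.6, 285.4, 125.7]
tcp_rot: [[-0.985, -0.173, -0.0], [-0.173, 0.985, 0.0], [0.0, 0.0, -1.0]]
ft_force: [0.2, -0.3, -1.4]
width: 15.0
gripper_force: 58.7
width: 14.8
gripper_force: 58.8
```

View pics/z3.png

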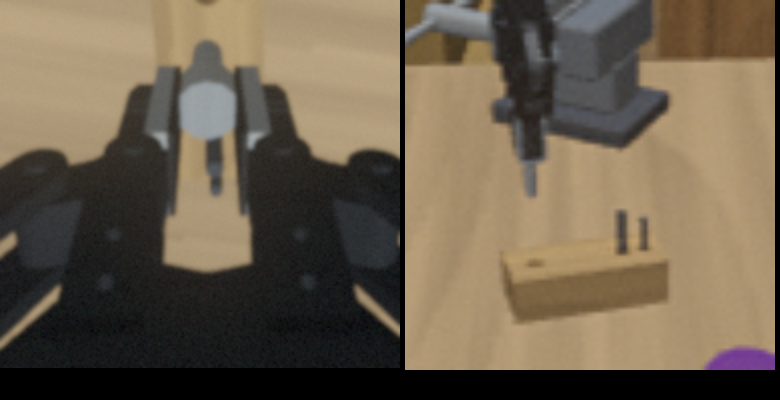

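The pin is held upright between the pads, and the block's hole is empty. On to the fork.

```bash
R='x'; python3 -m creep '[{"rotation":[0,0,0],"dp":[0.23,-0.8,0.3],"fingers":1},{"rotation":[0,0,0],"dp":[0.23,-1,0],"fingers":1},{"rotation":[0,0,0],"dp":[0.23,-1,0],"fingers":1},{"rotation":[0,0,0],"dp":[0.23,-1,0],"fingers":1},{"rotation":[0,0,0],"dp":[0.23,-1,0],"fingers":1}]'|head -2
python3 -m creep '[{"rotation":[0,0,0.3],"dp":[0.23,-1,0.1],"fingers":1},{"rotation":[0,0,0.3],"dp":[0.23,-1,0],"fingers":1},{"rotation":[0,0,0.3],"dp":[0.23,-1,0],"fingers":1},{"rotation":[0,0,0.3],"dp":[0.23,-1,0],"fingers":1},{"rotation":[0,0,0.3],"dp":[0.23,-1,0],"fingers":1}]'|head -2
python3 -m creep '[{"rotation":[0,0,0.3],"dp":[0.23,-1,0],"fingers":1},{"rotation":[0,0,0],"dp":[0.23,-1,0],"fingers":1},{"rotation":[0,0,0],"dp":[0.23,-1,0],"fingers":1},{"rotation":[0,0,0],"dp":[0.23,-1,0],"fingers":1},{"rotation":[0,0,0],"dp":[0.23,-1,0],"fingers":1}]'|head -2
python3 -m creep '[{"rotation":[0,0,0],"dp":[0.23,-1,0],"fingers":1},{"rotation":[0,0,0],"dp":[0.23,-0.6,0],"fingers":1},{"rotation":[0,0,0],"dp":[0.2,-0.4,0],"fingers":1},{"rotation":[0,0,0],"dp":[0,0,0],"fingers":1},{"rotation":[0,0,0],"dp":[0,0,0],"fingers":1}]'
python3 - <<'E'
from h import *;import pickle
a=snap('wrist','w4.png');pickle.dump(a[0],open('w4.pkl','wb'))
b=snap('top','t4.png')
print(proj(a[0],[604.6,-120.8,44]))
E
python3 -m creep '[{"rotation":[0,0,0],"dp":[0.1,-0.9,0],"fingers":1},{"rotation":[0,0,0],"dp":[0.1,-0.9,0],"fingers":1},{"rotation":[0,0,0],"dp":[0.7,-0.3,-0.1],"fingers":1},{"rotation":[0,0,0],"dp":[0,0,0],"fingers":1},{"rotation":[0,0,0],"dp":[0,0,0],"fingers":1}]'
python3 - <<'E'
from h import *;import pickle
a=snap('wrist','w5.png');pickle.dump(a[0],open('w5.pkl','wb'))
print(proj(a[0],[604.6,-120.8,44]))
M=np.vstack([cv2.imread('pics/w4.png')[80:384],cv2.imread('pics/w5.png')[80:384]])[:600];cv2.imwrite('pics/z5.png',M)
E
```

```text
clock: 5.72
eef_pos: [487.8, 187.1, 130.7]
clock: 6.35
eef_pos: [510.5, 87.1, 132.7]
clock: 6.98
eef_pos: [533.2, -12.9, 132.7]
clock: 7.6
eef_pos: [546.7, -50.2, 132.8]
tcp_rot: [[-0.955, -0.296, -0.0], [-0.296, 0.955, 0.0], [0.0, 0.0, -1.0]]
ft_force: [0.4, -0.2, -0.7]
width: 14.7
gripper_force: 58.8
[161.83648613 234.03160737]
clock: 8.32
eef_pos: [564.3, -93.2, 130.7]
tcp_rot: [[-0.956, -0.294, -0.001], [-0.294, 0.956, 0.0], [0.001, 0.0, -1.0]]
ft_force: [0.3, -0.5, -0.9]
width: 14.8
gripper_force: 58.8
[211.44179991 231.00754388]
```

View pics/z5.png

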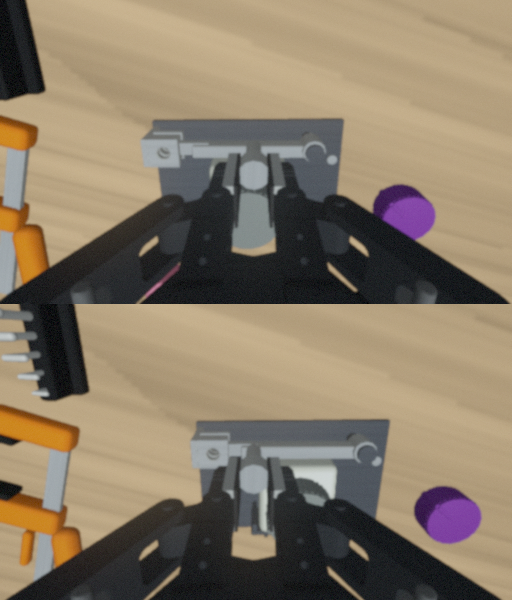

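The fork hole is at (164,232) in w4 and (213,230) in w5, 2 px from prediction. Next I'll refine the hole and the held pin's offset numerically.

Run:
```python
from h import *;import pickle
obs=[]
for w,p in(('w4',(164,232)),('w5',(213,230))):
    im=cv2.imread(f'pics/{w}.png'); m=pickle.load(open(w+'.pkl','rb'))
    g=cv2.cvtColor(im,cv2.COLOR_BGR2GRAY)[p[1]-14:p[1]+14,p[0]-18:p[0]+18].astype(int)
    for r in g: print(' '.join('%3d'%v for v in r))
    obs.append((m,p))
X,r=tri(obs);print(X,r,[atz(m,u,44) for m,u in obs])
m=obs[1][0]; print('pin head top in w5',atz(m,(254,462-304+80),130.7+10.7), 'w4',atz(obs[0][0],(254,160+80),132.8+10.7))
```

```text
115 116 117 117 119 118 119 118 118 119 117 119 117 119 118 118 118 117 117 116 118 115 117 118 116 118 116 117 121 121 115 113 113 115 133 143
139 135 140 140 138 141 141 139 141 141 139 140 138 140 138 140 140 138 140 139 141 140 139 140 138 139 138 141 139 141 134 120 112 116 126 134
160 159 160 160 161 160 160 159 160 163 161 162 160 161 159 161 159 160 162 160 161 159 160 160 158 161 162 161 161 158 148 130 113 112 118 122
169 168 170 169 168 167 171 168 169 170 170 169 170 169 170 169 168 168 168 170 169 168 170 168 169 167 168 170 170 167 157 136 117 112 111 114
170 171 171 171 171 172 171 169 172 170 172 169 171 169 171 171 171 170 171 171 171 169 170 170 170 171 171 171 170 167 160 139 122 120 122 127
172 171 171 172 171 170 170 169 172 171 171 170 172 170 172 170 172 170 169 171 169 171 170 169 168 170 171 173 171 168 161 142 126 133 141 146
170 169 172 169 170 171 172 170 170 172 171 168 170 170 170 169 169 170 169 169 170 168 169 167 170 170 170 169 168 167 159 145 132 143 156 160
167 168 170 167 167 169 169 170 168 168 170 168 169 167 166 168 167 166 168 168 169 167 167 
[... 6561 characters left out ...]
65 166 166 165 165 166 165 167 168 165 166 166 166 166 163 160 151 145 140 142 141 140 142 138 134 119 105 100 100
168 166 165 164 165 166 164 164 163 164 164 165 162 161 164 163 163 162 162 161 161 156 144 126 109 104 100 103 104 102 102 101  97 101 102 100
166 164 166 163 160 161 156 154 157 155 156 155 155 157 155 155 155 156 156 155 150 140 119  96  72  68  63  64  66  63  67  85  95  99  98 100
[ 604.42048492 -119.89040373   40.543052  ] [array([0. , 0.5]), array([-0. , -0.5])] [array([ 601.98285781, -119.30425727,   44.        ]), array([ 603.20816896, -119.69400064,   44.        ])]
pin head top in w5 [553.3439482  -96.25040828 141.4       ] w4 [536.83406528 -52.92109382 143.5       ]
```

Run:
```python
from h import *;import pickle
m4,m5=[pickle.load(open(w,'rb')) for w in('w4.pkl','w5.pkl')]
for m,u in((m4,(163.3,232.5)),(m5,(212.7,229.8))): print('fork',atz(m,u,44))
print(tri([(m4,(163.3,232.5)),(m5,(212.7,229.8))]))
ms=pickle.load(open('m0.pkl','rb'));print('all',tri([(m4,(163.3,232.5)),(m5,(212.7,229.8)),(ms['top'],(311.4,179.8)),(ms['side'],(280,229))]))
print('TCP proj +10.7',proj(m5,[564.3,-93.2,141.4]),proj(m4,[546.7,-50.2,143.5]))
g=cv2.imread('pics/w5.png').astype(int)
for y in range(225,275,2): print(y,' '.join('%3d'%v for v in g[y,236:272:2].sum(1)//3))
```

```text
fork [ 602.67134639 -119.81932724   44.        ]
fork [ 603.09525919 -120.00536327   44.        ]
(array([ 603.65522216, -120.07844804,   42.5402202 ]), [array([0. , 0.2]), array([-0. , -0.2])])
all (array([ 604.45043367, -120.38737251,   41.66051984]), [array([-0.2,  0.4]), array([-0.4,  0.1]), array([-0.2, -0.7]), array([-0.9,  0.3])])
TCP proj +10.7 [253.42388309 257.02284499] [253.40896064 257.0696288 ]
225 164 163 157 159 165 143 103 101 101  99  95  95 127 162 165 164 166 165
227 165 164 156 160 167 135  99 100 100  98  97  94 119 161 168 167 167 167
229 164 164 158 162 164 130 102  98 100  99  95  95 116 159 165 166 166 165
231 146 148 144 156 161 121 100 102 101  99 101  95 113 156 165 165 160 160
233  93  74  90 143 138 109 103 103 102  99 100  99 101 125 155 146 109 113
235  91  58  74 109 105 106 103 106 102 101 102 101  95 100 112 109  59  79
237  91  55  70  97 100 104 101 103 105  99  99  97  99  97  94  82  53  76
239  82  52  74 100 103 102 102 105 106 105 103 100  99  98  98  85  52  72
241  80  52  73 100 105 116 125 138 148 146 139 133 120 105  96  86  53  70
243  
[... 510 characters left out ...]
 163 154  80  48
257  49  57 127 161 163 166 165 164 163 164 164 166 167 166 162 149  73  41
259  46  59 126 161 164 166 165 165 163 163 167 164 166 165 165 149  75  44
261  42  58 127 162 163 164 165 163 162 164 166 167 164 165 163 148  70  46
263  44  55 112 155 164 165 165 163 162 163 165 166 165 163 166 144  60  45
265  49  49  71 123 154 163 163 164 164 163 167 165 163 167 179 155  58  41
267  60  44  63  93 118 147 157 161 161 162 162 160 163 177 194 163  57  53
269  60  48  67  93  98 105 115 121 134 138 132 124 155 181 197 177  67  57
271  61  50  68  88  93  92  93  95  94  96  94 106 154 180 196 179  64  50
273  62  45  73  89  92  91  94  92  91  89  94 102 151 179 196 181  73  50
```

```bash
python3 -m creep '[{"rotation":[0,0,0],"dp":[0.8,-0.5,0],"fingers":1},{"rotation":[0,0,0],"dp":[0.8,-0.5,-0.3],"fingers":1},{"rotation":[0,0,0],"dp":[0.38,-0.34,-1],"fingers":1},{"rotation":[0,0,0],"dp":[0,0,-1],"fingers":1},{"rotation":[0,0,0],"dp":[0,0,0],"fingers":1}]' | head -2;  python3 -m creep '[{"rotation":[0,0,0],"dp":[0,0,0],"fingers":1}]'
python3 - <<'E'
from h import *;import pickle
a=snap('wrist','w6.png');s=snap('side','s6.png');t=snap('top','t6.png');pickle.dump(a[0],open('w6.pkl','wb'))
M=np.zeros((600,800,3),np.uint8)
M[:400,:400]=cv2.resize(a[1][190:290,200:300,::-1],(400,400),interpolation=3)
M[:400,400:]=cv2.resize(s[1][165:265,235:335,::-1],(400,400),interpolation=3)
cv2.imwrite('pics/z6.png',M)
E
```

```text
clock: 9.0
eef_pos: [601.7, -118.9, 81.7]
clock: 9.12
eef_pos: [604.1, -119.3, 84.9]
tcp_rot: [[-0.955, -0.295, -0.001], [-0.295, 0.955, 0.0], [0.0, 0.0, -1.0]]
ft_force: [-0.0, -0.1, -0.0]
width: 14.5
gripper_force: 58.8
```

View pics/z6.png

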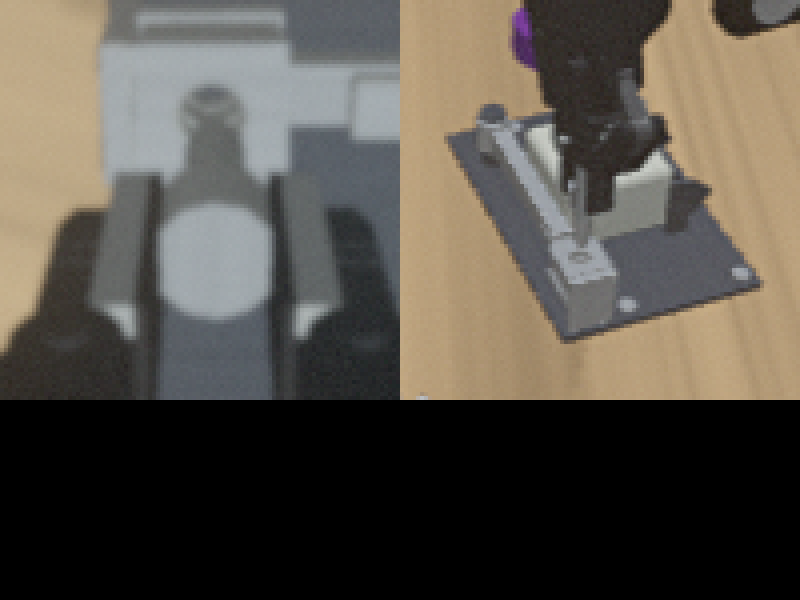

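Run:
```python
from h import *;import pickle
m=pickle.load(open('w6.pkl','rb'))
for v in(217.5,218.8,220): print(atz(m,(253.2,v),44))
for dx in(0,-1): print(proj(m,[604.1+dx,-119.3,84.9+10.7]),proj(m,[604.1+dx,-119.3,51.6]), proj(m,[603.4,-120.1,44]))
g=cv2.cvtColor(cv2.imread('pics/w6.png'),6)
for y in range(208,242): print(y,' '.join('%3d'%v for v in g[y,242:266]))
```

```text
[ 602.44938375 -119.96054928   44.        ]
[ 603.41230985 -119.66371722   44.        ]
[ 604.30380971 -119.38890305   44.        ]
[253.45786853 257.08269349] [253.4079122  224.06765394] [252.62505154 218.61925175]
[254.00414749 255.51747987] [253.83366802 222.7974063 ] [252.62505154 218.61925175]
208 170 169 169 172 168 170 170 169 169 167 168 168 168 168 166 168 167 168 165 169 168 167 168 168
209 167 168 167 168 168 167 168 165 166 164 163 163 164 164 165 167 167 167 168 168 165 166 166 166
210 167 170 167 168 166 166 165 163 159 155 154 154 153 159 161 163 166 165 166 166 167 169 165 167
211 168 166 168 167 163 163 155 149 142 135 131 132 135 142 151 158 160 163 167 169 167 167 167 167
212 170 167 166 166 161 153 142 129 121 111 105 111 113 119 128 143 155 162 167 167 170 169 166 169
213 169 168 168 163 154 140 122 112 105 103 102 100 101 107 115 127 143 154 163 168 169 170 171 170
214 171 169 164 155 144 137 123 112 104 101 103 107 105 110 116 123 131 143 158 166 168 167 171 171
215 171 170 161 148 132 131 129 120 112 109 112 115 115 121 122 125 126 131 151 163 168 170 172 169

[... 1899 characters left out ...]

235 132 119 110 106 107 108 107 107 105 106 104 106 101 104 104 104 103 100 101 101  99 109 120 133
236 114 110 107 109 109 108 107 107 105 107 104 103 104 104 105 105 101 100 101 100  97 103 108 111
237 105 104 104 106 109 110 110 106 105 104 107 106 105 102 104 102 100 101 100 101 101  97  98 102
238 102 104 105 108 108 107 108 108 106 106 104 106 105 105 106 103 101 103 102  99  99  97 100  96
239 103 104 105 108 108 106 108 108 107 110 111 111 113 109 107 107 105 103 102 101  99  97  98  95
240 102 104 105 108 110 113 116 119 118 125 130 128 128 125 119 116 114 113 107 106 101  99  98  98
241 104 107 110 115 121 124 130 134 139 147 151 152 149 147 143 138 134 132 126 118 108 100 101  96
```

Hole and pin tip are aligned to within about 1 mm. I'll correct by (+0.6,-0.4) and descend in guarded steps.

```bash
python3 -m creep '[{"rotation":[0,0,0],"dp":[0.03,-0.02,-0.2],"fingers":1},{"rotation":[0,0,0],"dp":[0,0,-0.2],"fingers":1},{"rotation":[0,0,0],"dp":[0,0,-0.15],"fingers":1},{"rotation":[0,0,0],"dp":[0,0,0],"fingers":1}]'
```

```text
clock: 9.78
eef_pos: [604.7, -119.8, 73.4]
tcp_rot: [[-0.955, -0.295, -0.001], [-0.295, 0.955, 0.0], [0.001, 0.0, -1.0]]
ft_force: [0.4, 0.0, 0.4]
width: 15.0
gripper_force: 58.8
```

```bash
python3 -m creep '[{"rotation":[0,0,0],"dp":[0,0,-0.15],"fingers":1},{"rotation":[0,0,0],"dp":[0,0,-0.15],"fingers":1},{"rotation":[0,0,0],"dp":[0,0,0],"fingers":1}]'; python3 -m creep '[{"rotation":[0,0,0],"dp":[0,0,-0.15],"fingers":1},{"rotation":[0,0,0],"dp":[0,0,-0.15],"fingers":1},{"rotation":[0,0,0],"dp":[0,0,0],"fingers":1}]'
```

```text
clock: 10.15
eef_pos: [604.7, -119.8, 67.5]
tcp_rot: [[-0.956, -0.295, -0.001], [-0.295, 0.956, 0.0], [0.001, 0.0, -1.0]]
ft_force: [-0.0, 0.3, -0.9]
width: 15.0
gripper_force: 58.8
clock: 10.52
eef_pos: [604.8, -119.8, 61.5]
tcp_rot: [[-0.956, -0.295, -0.001], [-0.295, 0.956, 0.0], [0.001, 0.0, -1.0]]
ft_force: [0.4, 0.6, -0.7]
width: 14.8
gripper_force: 58.8
```

```bash
python3 -m creep '[{"rotation":[0,0,0],"dp":[0,0,-0.15],"fingers":1},{"rotation":[0,0,0],"dp":[0,0,-0.15],"fingers":1},{"rotation":[0,0,0],"dp":[0,0,0],"fingers":1}]'; python3 -m creep '[{"rotation":[0,0,0],"dp":[0,0,-0.15],"fingers":1},{"rotation":[0,0,0],"dp":[0,0,-0.15],"fingers":1},{"rotation":[0,0,0],"dp":[0,0,-0.05],"fingers":1},{"rotation":[0,0,0],"dp":[0,0,0],"fingers":1}]'
```

```text
clock: 10.9
eef_pos: [604.8, -119.8, 55.5]
tcp_rot: [[-0.956, -0.295, -0.001], [-0.295, 0.956, 0.0], [0.001, 0.0, -1.0]]
ft_force: [0.5, 0.5, -0.7]
width: 15.0
gripper_force: 58.8
clock: 11.4
eef_pos: [605.0, -119.9, 48.8]
tcp_rot: [[-0.956, -0.295, -0.0], [-0.295, 0.956, 0.0], [0.0, 0.0, -1.0]]
ft_force: [-0.7, 0.4, -0.3]
width: 15.4
gripper_force: 58.8
```

```bash
python3 -m creep '[{"rotation":[0,0,0],"dp":[0,0,-0.1],"fingers":1},{"rotation":[0,0,0],"dp":[0,0,-0.05],"fingers":1},{"rotation":[0,0,0],"dp":[0,0,0],"fingers":1}]'
```

```text
clock: 11.78
eef_pos: [605.3, -120.0, 47.4]
tcp_rot: [[-0.956, -0.295, 0.001], [-0.295, 0.956, -0.0], [-0.001, -0.001, -1.0]]
ft_force: [-1.8, 0.5, 6.4]
width: 14.7
gripper_force: 59.6
```

Contact at TCP z 47.4, exactly the seated height. Release and rise.

```bash
python3 -m creep '[{"rotation":[0,0,0],"dp":[0,0,0.03],"fingers":-1},{"rotation":[0,0,0],"dp":[0,0,0],"fingers":-1},{"rotation":[0,0,0],"dp":[0,0,0],"fingers":-1},{"rotation":[0,0,0],"dp":[0,0,0.3],"fingers":-1},{"rotation":[0,0,0],"dp":[0,0,0.8],"fingers":-1}]'; python3 -m creep '[{"rotation":[0,0,0],"dp":[-0.5,0,1],"fingers":-1},{"rotation":[0,0,0],"dp":[-0.6,0.3,1],"fingers":-1},{"rotation":[0,0,0],"dp":[-0.6,0.5,1],"fingers":-1},{"rotation":[0,0,0],"dp":[0,0,0.5],"fingers":-1},{"rotation":[0,0,0],"dp":[0,0,0],"fingers":-1}]' | head -2
python3 - <<'E'
from h import *;import pickle
a=snap('wrist','w7.png');s=snap('side','s7.png');t=snap('top','t7.png');pickle.dump(a[0],open('w7.pkl','wb'))
M=np.zeros((600,800,3),np.uint8)
M[:384,:512]=a[1][:,:,::-1]
M[:280,520:800]=cv2.resize(s[1][180:250,240:310,::-1],(280,280),interpolation=3)
M[390:590,520:800]=cv2.resize(t[1][145:215,227:325,::-1],(280,200),interpolation=3)
cv2.imwrite('pics/z7.png',M)
E
```

```text
clock: 12.4
eef_pos: [604.3, -119.7, 68.3]
tcp_rot: [[-0.956, -0.295, -0.002], [-0.295, 0.956, 0.0], [0.002, 0.001, -1.0]]
ft_force: [-0.4, -0.3, 0.6]
width: 85.5
gripper_force: 0.0
clock: 13.02
eef_pos: [572.1, -104.3, 140.4]
```

View pics/z7.png

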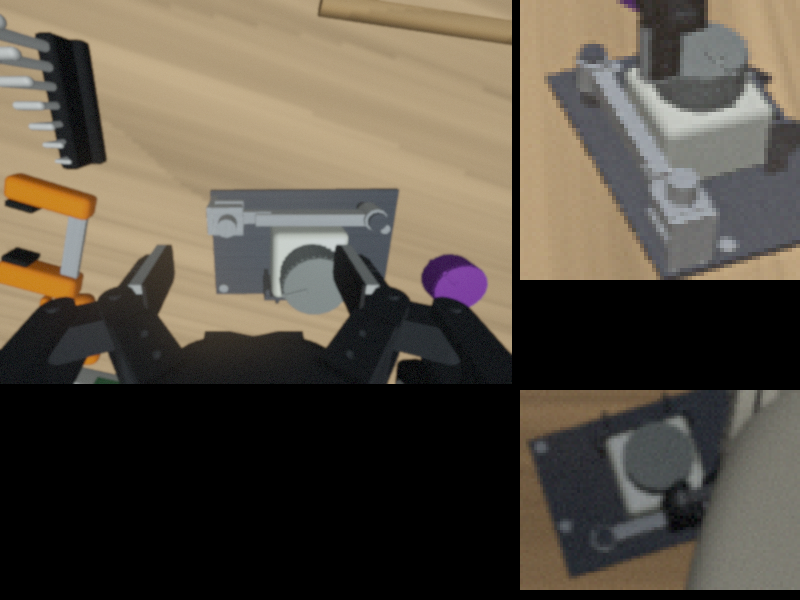

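The pin is home with its head on the fork, and the cap is still closed. Next I'll centre over the cap and measure it numerically.

```bash
python3 -m creep '[{"rotation":[0,0,0],"dp":[0,0.9,0],"fingers":-1},{"rotation":[0,0,0],"dp":[0,0.9,0],"fingers":-1},{"rotation":[0,0,0],"dp":[0,0.9,0.3],"fingers":-1},{"rotation":[0,0,0],"dp":[0.2,0.9,0.2],"fingers":-1},{"rotation":[0,0,0],"dp":[0,0,0],"fingers":-1}]' | head -2;  python3 -m creep '[{"rotation":[0,0,0],"dp":[0,0,0],"fingers":-1}]'|head -3
python3 -c "
from h import *;import pickle
a=snap('wrist','w8.png');pickle.dump(a[0],open('w8.pkl','wb'))"
python3 -m creep '[{"rotation":[0,0,0],"dp":[0.9,0,0],"fingers":-1},{"rotation":[0,0,0],"dp":[0.9,0,0],"fingers":-1},{"rotation":[0,0,0],"dp":[0,0,0],"fingers":-1},{"rotation":[0,0,0],"dp":[0,0,0],"fingers":-1}]'|head -3
python3 - <<'E'
from h import *;import pickle
a=snap('wrist','w9.png');pickle.dump(a[0],open('w9.pkl','wb'))
for w in('w8','w9'):
    m=pickle.load(open(w+'.pkl','rb')); u,v=proj(m,[624.5,-32.5,81.5]); print(w,u,v)
    g=cv2.cvtColor(cv2.imread(f'pics/{w}.png'),6); u,v=int(u),int(v)
    for y in range(v-56,v+60,4): print(y,' '.join('%3d'%x for x in g[y,u-64:u+64:4]) if y<384 else '')
E
```

```text
clock: 13.8
eef_pos: [575.9, -30.0, 149.3]
clock: 13.92
eef_pos: [575.1, -31.8, 148.6]
tcp_rot: [[-0.955, -0.295, 0.0], [-0.295, 0.955, -0.0], [-0.0, -0.0, -1.0]]
clock: 14.48
eef_pos: [610.2, -32.4, 148.1]
tcp_rot: [[-0.956, -0.294, -0.001], [-0.294, 0.956, -0.0], [0.001, 0.0, -1.0]]
w8 235.75452598701344 258.232808969653
202 133 129  95  91  90  93  93  95 101 121 122 123 125 120 123 121 123 122 122 123 121 123 123 121 121 117  93  88  92  89  90 100
206 134  94  96  93  93  92  94  93 131 153 154 155 155 155 158 157 156 159 158 158 160 158 161 161 162 154 108  92  88  88  88  88
210  99  94  92  91  91  96  95  98 176 193 193 194 193 194 195 195 194 195 194 196 195 196 195 196 196 194 145  92  95  91  93  88
214  95  90  93  93  91  91  94  95 182 205 205 205 205 205 204 203 203 200 204 205 205 205 206 205 206 199 150  88  90  86  88  88
218  92  90  92  91  89  90  91  94 180 205 206 206 205 191 143 103  91  86  93 133 187 206 205 205 207 200 150  89  90  90  87  89
222  93  92  92  92  90  92  95  95 176 204 205 204 137  82  80  82  84  79  80  79  79 118 196 206 205 200 148  87
[... 6219 characters left out ...]
 162 163 167 170 173 177 176 177 176 176
262 159 159 161 161 165 166 166 170 170 168 168 166 165 163 163 162 163 167 171 166 169 168 166 159 157 160 160 165 167 172 173 174
266 168 167 165 162 161 161 164 164 165 166 168 169 170 172 168 167 164 163 163 163 165 165 167 166 167 166 164 163 159 163 162 165
270 170 170 171 171 169 166 163 160 162 164 163 166 164 169 171 170 172 170 168 165 164 161 162 162 163 164 167 168 170 167 161 161
274 172 171 172 169 170 169 170 169 169 167 162 162 160 163 163 164 167 169 171 171 171 169 168 164 164 162 162 163 165 168 166 167
278 169 168 169 170 170 172 171 169 168 170 170 171 168 165 164 162 162 162 164 164 169 168 170 170 171 169 166 165 162 161 161 165
```

```bash
cat > cap.py <<'E'
from h import *;import pickle
def capc(w,P=(624.5,-32.5,81.5)):
    m=pickle.load(open(w+'.pkl','rb')); u,v=proj(m,P).astype(int)
    g=cv2.medianBlur(cv2.cvtColor(cv2.imread(f'pics/{w}.png'),6),3)
    k=((g>120)&(g<149)).astype(np.uint8); k[:, :u-60]=0;k[:,u+60:]=0
    k=cv2.morphologyEx(k,cv2.MORPH_OPEN,np.ones((9,9)))
    n,l=cv2.connectedComponents(k); k=(l==l[v,u]).astype(np.uint8)
    c=max(cv2.findContours(k,0,1)[0],key=len); h=cv2.convexHull(c); e=cv2.fitEllipse(h); return m,e
if __name__=='__main__':
    obs=[]
    for w in('w8','w9'):
        m,e=capc(w); print(w,e,atz(m,e[0],81.5)); obs.append((m,e[0]))
    print(tri(obs))
    m7=pickle.load(open('w7.pkl','rb')); print('hinge',atz(m7,(377,217),48),'pin',atz(m7,(228,222),58))
    print(env.get_obs()['joints'],env.get_obs()['eef_pos'])
E
python3 cap.py
```

```text
w8 ((235.96522521972656, 256.75146484375), (57.44989776611328, 67.45513153076172), 89.68120574951172) [623.05714054 -32.72613091  81.5       ]
w9 ((248.36814880371094, 221.13287353515625), (63.15227127075195, 71.18869018554688), 88.71382141113281) [622.9031659  -32.80945987  81.5       ]
(array([622.54290885, -32.86063127,  82.3763903 ]), [array([-0., -0.]), array([0., 0.])])
hinge [557.14966172   9.75927551  48.        ] pin [ 597.91278044 -120.05829793   58.        ]
[-5.28127464e-02  5.05026249e-01  1.74901466e-01  1.24193886e+00
 -3.75177818e-05 -3.51624064e-01] [610.16618727 -32.26594821 148.20899898]
```

Run:
```python
from cap import *
from scipy.optimize import least_squares
th=np.linspace(0,2*np.pi,120)
cs=[]
for w in('w8','w9'):
    m,e=capc(w); cs.append((m,e))
def circ(m,x,y,z,r): 
    return cv2.fitEllipse(np.array([proj(m,[x+r*np.cos(t),y+r*np.sin(t),z]) for t in th],np.float32))
for r in (27,28,29):
  for m,e in cs:
    c=circ(m,623,-32.8,81.5,r); print(r,np.round(c[0],1),np.round(c[1],1),'meas',np.round(e[0],1),np.round(e[1],1))
# fiducial: back-project full silhouette rows along the ellipse axis
```

```text
27 [235.9 255.7] [55.5 62.8] meas [236.  256.8] [57.4 67.5]
27 [248.3 220.1] [60.7 65.7] meas [248.4 221.1] [63.2 71.2]
28 [235.9 255.6] [57.5 65.1] meas [236.  256.8] [57.4 67.5]
28 [248.3 220.1] [63.  68.1] meas [248.4 221.1] [63.2 71.2]
29 [235.9 255.6] [59.6 67.5] meas [236.  256.8] [57.4 67.5]
29 [248.3 220. ] [65.2 70.6] meas [248.4 221.1] [63.2 71.2]
```

```bash
python3 -m creep '[{"rotation":[0,0,0],"dp":[0.69,-0.02,-0.7],"fingers":-1},{"rotation":[0,0,0],"dp":[0,0,-1],"fingers":-1},{"rotation":[0,0,0],"dp":[0,0,-1],"fingers":-1},{"rotation":[0,0,0],"dp":[0,0,-0.6],"fingers":-1},{"rotation":[0,0,0],"dp":[0,0,0],"fingers":-1}]' | head -2; python3 -m creep '[{"rotation":[0,0,0],"dp":[0,0,-0.6],"fingers":-1},{"rotation":[0,0,0],"dp":[0,0,-0.6],"fingers":-1},{"rotation":[0,0,0],"dp":[0,0,0],"fingers":-1},{"rotation":[0,0,0],"dp":[0,0,0],"fingers":-1}]'
```

```text
clock: 15.15
eef_pos: [624.0, -32.2, 80.9]
clock: 15.65
eef_pos: [624.9, -32.3, 58.6]
tcp_rot: [[-0.955, -0.295, 0.0], [-0.295, 0.955, -0.0], [-0.0, -0.0, -1.0]]
ft_force: [-0.5, 0.3, -0.4]
width: 85.7
gripper_force: 0.0
```

```bash
python3 -m creep '[{"rotation":[0,0,0],"dp":[-0.03,-0.02,-0.06],"fingers":-0.6},{"rotation":[0,0,0],"dp":[0,0,0],"fingers":1},{"rotation":[0,0,0],"dp":[0,0,0],"fingers":1},{"rotation":[0,0,0],"dp":[0,0,0],"fingers":1},{"rotation":[0,0,0],"dp":[0,0,0],"fingers":1}]'
```

```text
clock: 16.27
eef_pos: [624.4, -32.2, 58.0]
tcp_rot: [[-0.955, -0.295, 0.001], [-0.295, 0.955, 0.001], [-0.001, 0.001, -1.0]]
ft_force: [-1.8, 2.9, 5.3]
width: 56.4
gripper_force: 63.1
```

```bash
python3 -m creep '[{"rotation":[0,0,0.5],"dp":[0,0,0],"fingers":1},{"rotation":[0,0,0.5],"dp":[0,0,0],"fingers":1},{"rotation":[0,0,0.5],"dp":[0,0,0],"fingers":1},{"rotation":[0,0,0.5],"dp":[0,0,0],"fingers":1},{"rotation":[0,0,0.5],"dp":[0,0,0],"fingers":1}]';python3 -c "
from h import *
o=env.get_obs();print(o['wrist_torque'],o['joints'][5],o['ft_force'])"; python3 -m creep '[{"rotation":[0,0,0.75],"dp":[0,0,0.005],"fingers":1},{"rotation":[0,0,0.75],"dp":[0,0,0.005],"fingers":1},{"rotation":[0,0,0.75],"dp":[0,0,0.005],"fingers":1},{"rotation":[0,0,0.75],"dp":[0,0,0.005],"fingers":1},{"rotation":[0,0,0],"dp":[0,0,0],"fingers":1}]';python3 -c "
from h import *
o=env.get_obs();print(o['wrist_torque'],o['joints'][5],o['ft_force'])"
```

```text
clock: 16.9
eef_pos: [624.5, -33.4, 58.2]
tcp_rot: [[-0.89, -0.456, 0.001], [-0.456, 0.89, -0.001], [-0.0, -0.001, -1.0]]
ft_force: [-2.3, 0.3, 6.2]
width: 56.1
gripper_force: 63.3
[ 0.04391064  0.4904912  -0.34081331] -0.5263724775969822 [-2.26731608  0.33134617  6.17917295]
clock: 17.52
eef_pos: [624.8, -33.3, 58.6]
tcp_rot: [[-0.776, -0.631, 0.002], [-0.631, 0.776, -0.001], [-0.001, -0.002, -1.0]]
ft_force: [-1.6, 1.0, 5.8]
width: 56.5
gripper_force: 63.2
[ 0.06003161  0.28216042 -0.07241423] -0.7357460855976686 [-1.62364605  1.01623653  5.78440617]
```

```bash
python3 -c "
from h import *
snap('wrist','c0.png')"; python3 -m creep '[{"rotation":[0,0,0.9],"dp":[0,0,0.005],"fingers":1},{"rotation":[0,0,0.9],"dp":[0,0,0.005],"fingers":1},{"rotation":[0,0,0.9],"dp":[0,0,0.005],"fingers":1},{"rotation":[0,0,0.9],"dp":[0,0,0.005],"fingers":1},{"rotation":[0,0,0.9],"dp":[0,0,0.005],"fingers":1}]';python3 - <<'E'
from h import *
o=env.get_obs();print(o['wrist_torque'],o['joints'][5],o['ft_force'])
m,im=snap('wrist','c1.png')
u,v=proj(m,[o['eef_pos'][0],o['eef_pos'][1],82]);print(u,v)
a=cv2.cvtColor(cv2.imread('pics/c0.png'),6);b=cv2.cvtColor(cv2.imread('pics/c1.png'),6)
x,y=int(u),int(v)
for n,g in(('c0',a),('c1',b)):
    # polar unwrap: dark radial line relative to the median over rings
    P=cv2.warpPolar(g,(50,180),(u,v),50,cv2.WARP_POLAR_LINEAR).astype(float)
    print(n); 
    for k in range(0,180,3): print(k*2,np.round(P[k:k+3].mean(0)[4:50:4]).astype(int)) if n=='c0' else None
    globals()['P'+n]=P
r=slice(8,38)
A=Pc0[:,r];B=Pc1[:,r];print('diff',[round(np.abs(A-np.roll(B,s,0)).mean(),2) for s in range(-14,15)])
E
```

```text
clock: 18.2
eef_pos: [624.9, -33.0, 58.9]
tcp_rot: [[-0.541, -0.841, 0.002], [-0.841, 0.541, -0.001], [-0.0, -0.002, -1.0]]
ft_force: [-0.5, 1.3, 3.5]
width: 56.1
gripper_force: 63.1
[ 0.17639701  0.18365922 -0.03051775] -1.0517322505061188 [-0.45645021  1.33417975  3.46128323]
253.4509703394162 270.1907609879642
c0
0 [155 153 154 154 155 155 157 155 154 157 156 156]
6 [153 153 152 154 155 154 155 155 155 155 156 155]
12 [153 154 154 153 156 153 155 154 155 155 154 155]
18 [152 153 153 153 154 153 153 154 154 153 155 155]
24 [152 153 152 152 154 152 154 154 153 153 154 153]
30 [152 153 153 152 153 153 153 151 152 152 153 152]
36 [153 152 153 156 154 153 153 151 153 152 153 153]
42 [152 152 153 152 152 153 152 152 151 151 151 150]
48 [152 152 152 151 151 152 152 151 151 150 151 152]
54 [151 152 153 152 151 152 152 151 151 151 150 162]
60 [153 151 152 152 152 152 152 151 151 151 150 167]
66 [153 152 154 152 151 150 151 151 151 151 150 170]
72 [153 152 151 152 150 151 150 151 149 150 149 166]
78 [153 151 151 154 150 152 152 149 150 150 149 172]
84 [153 153 152 153 151 151 150 150 149 14
[... 2266 characters left out ...]
9 159 160]
342 [153 155 155 154 155 156 156 156 158 159 159 158]
348 [154 154 153 154 155 155 155 157 157 156 158 159]
354 [155 154 153 153 154 156 155 156 157 157 157 157]
c1
diff [np.float64(2.86), np.float64(2.82), np.float64(2.79), np.float64(2.75), np.float64(2.73), np.float64(2.7), np.float64(2.65), np.float64(2.62), np.float64(2.62), np.float64(2.59), np.float64(2.54), np.float64(2.46), np.float64(2.37), np.float64(2.23), np.float64(2.08), np.float64(2.2), np.float64(2.35), np.float64(2.45), np.float64(2.53), np.float64(2.58), np.float64(2.6), np.float64(2.63), np.float64(2.65), np.float64(2.69), np.float64(2.71), np.float64(2.75), np.float64(2.79), np.float64(2.81), np.float64(2.85)]
```

The cap turns with the gripper without slip (best match at zero shift). 40° are done, about 42° remain.

```bash
python3 -m creep '[{"rotation":[0,0,0.9],"dp":[0,0,0.005],"fingers":1},{"rotation":[0,0,0.9],"dp":[0,0,0.005],"fingers":1},{"rotation":[0,0,0.9],"dp":[0,0,0.005],"fingers":1},{"rotation":[0,0,0.9],"dp":[0,0,0.005],"fingers":1},{"rotation":[0,0,0.9],"dp":[0,0,0.005],"fingers":1}]'; python3 -m creep '[{"rotation":[0,0,0.9],"dp":[0,0,0.005],"fingers":1},{"rotation":[0,0,0.9],"dp":[0,0,0.005],"fingers":1},{"rotation":[0,0,0.9],"dp":[0,0,0.005],"fingers":1},{"rotation":[0,0,0.9],"dp":[0,0,0.005],"fingers":1},{"rotation":[0,0,0.9],"dp":[0,0,0.005],"fingers":1}]';python3 -m creep '[{"rotation":[0,0,0.9],"dp":[0,0,0.005],"fingers":1},{"rotation":[0,0,0.6],"dp":[0,0,0.005],"fingers":1},{"rotation":[0,0,0],"dp":[0,0,0],"fingers":1},{"rotation":[0,0,0],"dp":[0,0,0],"fingers":1}]'
python3 - <<'E'
from h import *
o=env.get_obs();print(o['wrist_torque'],o['joints'],o['ft_force'])
m,im=snap('wrist','c2.png')
A=[cv2.warpPolar(cv2.cvtColor(cv2.imread(f'pics/{c}.png'),6),(50,360),(253.5,270.2),50,0).astype(float)[:,16:40] for c in('c0','c1','c2')]
for a in A: print('rib',150+np.argmin(a[150:200].mean(1)))
E
```

```text
clock: 18.88
eef_pos: [624.8, -33.3, 58.9]
tcp_rot: [[-0.256, -0.967, 0.001], [-0.967, 0.256, -0.001], [0.001, -0.001, -1.0]]
ft_force: [-0.2, -0.8, 2.3]
width: 56.0
gripper_force: 63.0
clock: 19.5
eef_pos: [624.5, -33.4, 58.9]
tcp_rot: [[0.056, -0.998, 0.0], [-0.998, -0.056, -0.001], [0.001, -0.0, -1.0]]
ft_force: [-0.3, 0.1, 1.9]
width: 56.2
gripper_force: 63.2
clock: 20.0
eef_pos: [624.1, -33.0, 59.0]
tcp_rot: [[0.158, -0.987, -0.001], [-0.987, -0.158, -0.0], [0.0, 0.001, -1.0]]
ft_force: [-0.5, -0.1, -0.9]
width: 55.8
gripper_force: 63.4
[-0.03270358  0.02292307 -0.07009402] [-5.25866519e-02  6.01897835e-01  9.37827424e-02  1.06321827e+00
 -3.74609484e-04 -1.78195904e+00] [-0.52809447 -0.08594654 -0.89437116]
rib 170
rib 170
rib 170
```

```bash
python3 -m creep '[{"rotation":[0,0,0],"dp":[0,0,0.1],"fingers":1},{"rotation":[0,0,0],"dp":[0,0,0.1],"fingers":1},{"rotation":[0,0,0],"dp":[0,0,0],"fingers":1}]'; python3 -m creep '[{"rotation":[0,0,0],"dp":[0,0,0.1],"fingers":1},{"rotation":[0,0,0],"dp":[0,0,0.1],"fingers":1},{"rotation":[0,0,0],"dp":[0,0,0.0],"fingers":1},{"rotation":[0,0,0],"dp":[0,0,0],"fingers":1}]'
```

```text
clock: 20.42
eef_pos: [624.4, -32.7, 63.7]
tcp_rot: [[0.159, -0.987, 0.001], [-0.987, -0.159, -0.0], [0.0, -0.001, -1.0]]
ft_force: [-0.2, -0.5, -0.7]
width: 56.2
gripper_force: 63.5
clock: 20.92
eef_pos: [624.2, -32.7, 67.4]
tcp_rot: [[0.159, -0.987, 0.0], [-0.987, -0.159, -0.0], [0.0, -0.0, -1.0]]
ft_force: [-0.1, 0.6, -1.8]
width: 55.8
gripper_force: 63.5
```

```bash
python3 -m creep '[{"rotation":[0,0,0],"dp":[0,0,0.3],"fingers":1},{"rotation":[0,0,0],"dp":[0,0,0.4],"fingers":1},{"rotation":[0,0,0],"dp":[0,0,0.4],"fingers":1},{"rotation":[0,0,0],"dp":[0,0,0.1],"fingers":1},{"rotation":[0,0,0],"dp":[0,0,0],"fingers":1}]'|head -1;python3 -m creep '[{"rotation":[0,0,0],"dp":[0,0,0],"fingers":1},{"rotation":[0,0,0],"dp":[0,0,0],"fingers":1},{"rotation":[0,0,0],"dp":[0,0,0],"fingers":1}]'
python3 - <<'E'
from h import *;import pickle
s=snap('side','s9.png');a=snap('wrist','w10.png')
for i in range(4): print(env.get_obs()['ft_force']); viewer.get_image('side')
M=np.zeros((600,800,3),np.uint8)
M[:,:480]=cv2.resize(s[1][170:250,250:314,::-1],(480,600),interpolation=3)
M[:240,480:]=cv2.resize(a[1][:,:,::-1],(320,240),interpolation=3)
cv2.imwrite('pics/z9.png',M)
for z in(66.5,86.5,114.5): print(z,(proj(s[0],[624.2,-32.7,z])-[250,170])*7.5,proj(a[0],[624.2,-32.7,z])*.625+[480,0])
E
```

```text
clock: 21.55
clock: 21.92
eef_pos: [624.1, -32.7, 91.2]
tcp_rot: [[0.159, -0.987, -0.0], [-0.987, -0.159, 0.0], [-0.0, 0.0, -1.0]]
ft_force: [-0.2, -0.2, -1.5]
width: 56.0
gripper_force: 63.5
[ 0.02513932 -0.60589087  0.7755579 ]
[-0.1843458  -0.29852119 -0.86339268]
[ 0.44627381  0.40846848 -0.58109467]
[-0.57841652  0.53117463 -0.64424428]
66.5 [253.23494529 200.97748943] [638.38492146 143.38336577]
86.5 [256.28040038 151.73231454] [638.39462276 152.31407684]
114.5 [260.68353735  80.53334958] [638.41275255 169.00378156]
```

View pics/z9.png

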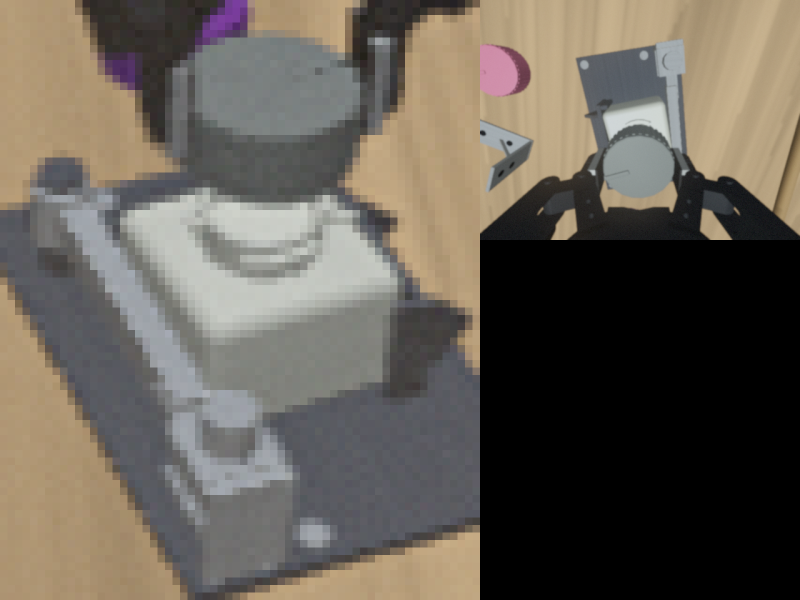

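Run:
```python
from h import *
def edge(f):
    g=cv2.GaussianBlur(cv2.cvtColor(cv2.imread(f'pics/{f}.png'),6),(3,3),0).astype(np.float32); return g
a=edge('c0')
for f in('c1','c2','w10'):
    b=edge(f); out=[]
    for (x0,x1,y0,y1) in((222,285,225,300),(215,290,225,262)):
        W=np.eye(2,3,dtype=np.float32); m=np.zeros(a.shape,np.uint8); m[y0:y1,x0:x1]=255
        try: cc,W=cv2.findTransformECC(a,b,W,cv2.MOTION_AFFINE,(3,200,1e-6),m,5); out.append((round(cc,3),np.round(W@[253.5,268,1]-[253.5,268],2),np.round([W[0,0],W[1,1]],3)))
        except Exception as e: out.append('x')
    print(f,out)
m=viewer.camera_model('wrist');o=env.get_obs()['eef_pos'];print(o)
for d in(0,1,2): print(proj(m,[o[0],o[1],o[2]-5+28+d]))
```

```text
c1 ['x', 'x']
c2 ['x', 'x']
w10 ['x', 'x']
[624.21572676 -32.68871563  91.39116124]
[253.62497895 270.11905198]
[253.62669443 271.26242829]
[253.62843413 272.42194831]
```

Run:
```python
from h import *
G={f:cv2.cvtColor(cv2.imread(f'pics/{f}.png'),6) for f in('c0','c1','c2','w10')}
up=lambda g:cv2.resize(g,None,fx=5,fy=5,interpolation=3)
t=up(G['c0'][262:286,204:246])
for f,g in G.items():
    r=cv2.matchTemplate(up(g[256:292,198:252]),t,5); _,mx,_,l=cv2.minMaxLoc(r); print(f,round(mx,3),'shift px',l[0]/5-6,l[1]/5-6, [round(float(x)) for x in g[215:245:1,253]])
```

```text
c0 1.0 shift px 0.0 0.0 [105, 111, 133, 149, 156, 158, 157, 156, 156, 158, 157, 156, 155, 156, 156, 156, 156, 157, 157, 156, 155, 156, 154, 152, 155, 155, 156, 155, 155, 155]
c1 0.955 shift px 0.0 0.0 [105, 112, 132, 148, 154, 158, 159, 157, 158, 159, 158, 161, 159, 159, 158, 159, 157, 157, 158, 159, 160, 158, 158, 158, 157, 157, 158, 157, 158, 157]
c2 0.932 shift px 0.0 0.0 [100, 108, 129, 147, 156, 160, 161, 160, 161, 161, 160, 160, 159, 160, 160, 160, 158, 161, 162, 160, 159, 160, 161, 157, 161, 159, 161, 159, 158, 159]
w10 0.934 shift px 0.0 0.0 [95, 105, 125, 143, 149, 153, 154, 153, 155, 152, 156, 155, 155, 155, 153, 152, 152, 152, 153, 153, 151, 155, 155, 152, 153, 153, 153, 151, 153, 153]
```

The cap hasn't slipped in the grip, so its edge is at about 86.5 mm, 20 mm above the mouth. The pot is standing and the pin is home, so I'm handing in.

```bash
python3 -c "
from bench import order
print(order.close_job())"
```

```text
the job is handed in; nothing more can be done
None
```

I handed the job in at about 22 s of the 58 s. The pin is seated with its head on the fork. The cap was turned 82° and lifted off, and it is still gripped level over the standing pot, its edge about 20 mm above the mouth by my estimate.

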